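Clip the breather valve

ROBOT

A 6-joint arm with a two-finger parallel gripper is mounted at the origin on the work surface. World frame = base frame: x ahead of the robot, y to its left, z up, the work surface at z = 0. Lengths are in mm, angles in rad, forces in N, time in s.
With the tool pointing down it reaches from about 275 to 750 mm from the base axis. Payload 10.2 kg.
Tool frame: the origin (TCP) lies at the very end of the fingers, on their centre line; the grasp point (between the pads) lies 19 mm behind it; z points along the fingers, y is the direction in which the jaws open and shut (so a half turn about z gives the same grasp; the last joint's range is limited). The gripper opens to 85 mm and grips with 20 to 120 N. Pads are 22 mm wide; open, the fingers measure 114 mm over their backs; the gripper's body (76 mm by 85 mm) begins 54 mm behind the grasp point. The pads swing forward as they close: fully open they stand 13 mm farther back than shut.
Start: joints at [-1.458, 0.313, 1.498, -0, 1.331, -0.223], TCP at [172.988, -495.688, 231.294] pointing down, gripper open.
Joint ranges: [-2.94, 2.94], [-0.97, 2.17], [0.19, 2.56], [-1.23, 4.37], [0.02, 3.11], [-2.88, 2.88]. Speed limits (rad/s): [2.39, 2.39, 3.01, 3.14, 3.14, 3.14].

INTERFACE

Orientations are given as a unit quaternion [w, x, y, z].
In Python, from rig import readout, cams, finish_job gives the robot as it stands. The module is installed in compiled form; this text tells all that it offers.
- The arm moves only by the tool carry_out, never from a script. Its argument "steps" is one flat list of numbers, 7 for each row, row after row: the shift along the tool's x, y, z in cm, then the turn, a rotation vector about the tool's x, y, z in units of 5 degrees (1.0 is 5 degrees), then the opening, from -1 (shut) to 1 (fully open), so that 0 is half open. In form: [x, y, z, ax, ay, az, hand, x, y, z, ax, ay, az, hand, ...]. A call has 1 to 20 rows; each row shifts and turns the commanded pose from where the row before left it, along the tool's axes as they then stand; what a row does not reach is not made up. A row lasts 1/12 s, in which the tool goes at most 41.7 mm and 7.16 degrees, less where a joint would pass 70% of its speed; a pose out of reach is approached as far as the arm can. A call with a gripper value outside its range is refused whole. The fingers move at their own pace and stop on an object; "grip_force" is the grip in N (left out, the last holds). Time passes only in rows, so rows that do not move let the fingers close. It gives the time, the measured TCP pose, the force and the opening at its end, in the units of the state.
- readout.sense(): the state, without advancing time (a new reading comes with each control period).
- cams.capture(name): name is "side" or "top" or "wrist"; returns the picture (400x640x3 uint8, red, green, blue); there is no depth.
- cams.calibration(name): a dict with "fx", "fy", "cx", "cy" (pixels), "R" (3x3) and "t" (3): a world point X has camera coordinates R X + t; the wrist camera has in their place "T_tool_cam" (4x4, takes a point from camera to tool coordinates, whose origin is the TCP and whose axes are the flange's). Camera axes: x right, y down, z forward; pixel columns grow to the right and rows downward; lengths in mm; the calibration is good to about 2 mm. A picture is of the moment at which its call begins: read the wrist's pose just before it. calibration takes no time and is no camera call.
- finish_job(): hands the job in, once; it reports no verdict.
The state is a dict: "time_s": time; "joints": joint angles; "dq": joint speeds; "tau": joint torques, N m; "eef_pos": TCP position; "ee_rot": TCP orientation; "force": force on the tool from outside, world axes, zero at the start; "wrist_torque": the same for the moment, N m; "grip_width": opening from 0.0 (shut) to 1.0 (fully open).
Only numpy, scipy, OpenCV 4.12 (cv2) and the standard library are available. Lean on these libraries where they do the work, as an engineer would, in place of code of your own. Each camera call takes 0.05 s, during which the arm holds its last target.

TASK

Take the red-tabbed spring clip off the black mat and push it sideways into the groove of the cream plastic valve on the blue fixture, from the side with the tongue, until it snaps fully home, then let go of it and leave it there. Push gently: never drive the valve's springy sled anywhere near its end stop, and leave the other things on the bench alone.

Things in the scene. Friction and masses are not known exactly. Their poses are not given: they have to be found in the camera images.
- clip: Open spring clip, flat on the mat, 80 mm long, 78 g: 6 mm steel wire jaws on a red plastic back; all but the tab fills z 0 to 6 mm. Origin: underside, centre of the round space between the jaws, where the shaft axis lies once home. x points out of the open mouth, z up. A cross wire at x -14 mm stops the shaft. Back plate 20 mm wide, x -14 to -60 mm.
- clip_mouth (a point): The clip's throat, midway between the jaws, 8 mm ahead (+x) of the clip's origin, 3 mm above its underside; axes as the clip. Sprung jaws lie at y +/-14 mm, narrow to 15 mm between surfaces here, then flare to a 26 mm wide mouth (38 mm overall) at the tips, x = 20 mm from the clip's origin. Each jaw hinges outwards on its spring; the wire is smooth.
- clip_tab (a point): Where to grip the clip: centre of its upright red tab, 48 mm behind (-x) the clip's origin, 24 mm above its underside; axes as the clip. Tab 24 mm long (x), 12 mm thick (y), from 6 to 42 mm above the underside. Pinch it across y from above, firmly (40 N or more), to keep it from slipping.
- groove (a point): Groove centre on the shaft axis, at the top of the lower flange (groove floor), 60 mm above the bench; moves with the sled. x: the push direction, z up. Shaft 20 mm thick; groove 10 mm high, up to a flange 31 mm in diameter; tube above to z 39 mm. Lower flange 50 mm in diameter, with a flat tongue 30 mm wide to x -50 mm to slide on. Home: clip origin here (0.5 mm play), x axes alike.
- valve (a joint): Travel of the sled that carries the cream valve, m, along the groove's +x (the push direction): 0 at rest, 0.036 at its end stop. A 500 N/m spring resists and returns it: pushed by the clip the valve yields, and the clip must follow it on until it snaps. Spreading the jaws takes 6 to 14 N; the force falls sharply as the clip snaps home, then rises again. 0.032 or more is too hard a push.
- fixture: Blue bench fixture, fixed, 200 x 84 mm, 24 mm high rails (black end block 36 mm high). Origin: on the bench under the groove with the sled at rest; x axis along the push direction. Nothing on it rises above 99 mm.
- mat: Black rubber mat under the clip, fixed, 200 x 160 x 4 mm. Origin: centre of its underside.
- old_valve: Bystander: used amber valve lying on the bench, 100 mm long, 32 mm across. Origin on the bench under its middle.
- part_box: Bystander: dark blue carton, 110 x 70 x 55 mm. Origin: centre of its underside.
- spray: Bystander: standing red and white can, 54 mm in diameter, 160 mm high. Origin: centre of its underside.
- wrench: Bystander: steel wrench, 160 mm long, lying flat. Origin on the bench under its middle.
There are look-alikes about, which are no part of the job. Leave any green or purple look-alike of the clip alone.

How it is judged:
By the outcome, as a careful person would: the job done as asked, in the order asked, and still so for the second after the job is handed in, with the robot touching nothing.
It also fails if it takes over 58 s, if anything falls off the work surface, if the arm or the gripper's body presses on something with over 40 N, if the wrist force passes 120 N, or if a joint passes its speed limit or range.

## Working session

There is one attempt and no reset: what is moved stays moved. The work goes in short steps, Python scripts to look and compute and a tool call to move; the robot and the scene stay as the last step left them, time stands still between calls to the robot, and variables do not carry over. Pictures are saved under pics/ and viewed, and the job is handed in when it is done.

Besides the shell and the picture viewer there is one more tool, called after "Request:" as a command line: name --argument value ..., lists and objects as JSON in quotes. carry_out: Moves the arm, as the interface text tells. Its arguments: {"type":"object","properties":{"steps":{"type":"array","items":{"type":"number"}},"grip_force":{"type":"number"}},"required":["steps"]}

```bash
mkdir -p pics; python3 - <<'E'
from rig import readout,cams
import cv2
s=readout.sense();print({k:s[k] for k in('time_s','eef_pos','ee_rot','force','grip_width')})
for n in('top','side','wrist'):
    cv2.imwrite(f'pics/{n}0.png',cams.capture(n)[:,:,::-1]);print(n,cams.calibration(n))
E
```

```text
{'time_s': 0.0, 'eef_pos': array([ 172.96643454, -495.3924876 ,  230.7246043 ]), 'ee_rot': array([-6.68874815e-04,  9.85937364e-01,  1.67113934e-01,  2.41706145e-05]), 'force': array([-0.03305897, -1.17137992,  0.12262294]), 'grip_width': 0.9988454588853899}
top {'fx': 400.05891743163414, 'fy': 400.05891743163414, 'cx': 321.2736090684275, 'cy': 196.79117875300452, 'R': array([[ 0.02257096, -0.99964159, -0.01439603],
       [-0.98302179, -0.01956832, -0.18244242],
       [ 0.18209533,  0.01826951, -0.98311114]]), 't': array([ 11.48797841, 578.68314296, 930.94558249])}
side {'fx': 498.9747886104633, 'fy': 498.9747886104633, 'cx': 317.2924723705919, 'cy': 192.63784981243458, 'R': array([[-0.69263183, -0.72128141, -0.00377844],
       [-0.37860739,  0.36801774, -0.84924636],
       [ 0.61393614, -0.58678452, -0.52798327]]), 't': array([402.0868138 , 290.24376596, 836.39005743])}
wrist {'fx': 351.8038276881154, 'fy': 351.8038276881154, 'cx': 317.5110527024768, 'cy': 201.47567294703697, 'T_tool_cam': array([[-9.81527625e-04, -9.49481839e-01, -3.13820450e-01,
         7.98153202e+01],
       [ 9.99999455e-01, -1.04364737e-03,  2.99443047e-05,
        -3.27937890e-01],
       [-3.55949461e-04, -3.13820249e-01,  9.49482345e-01,
        -1.43891272e+02],
       [ 0.00000000e+00,  0.00000000e+00,  0.00000000e+00,
         1.00000000e+00]])}
```

View pics/top0.png

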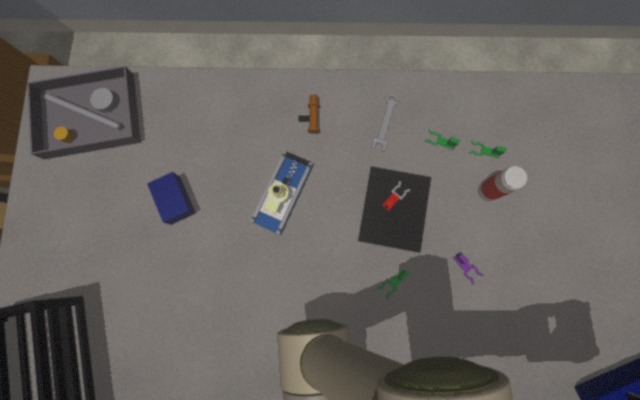

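View pics/side0.png

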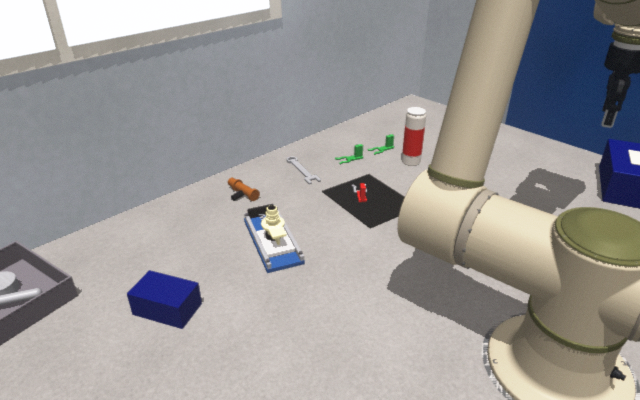

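View pics/wrist0.png

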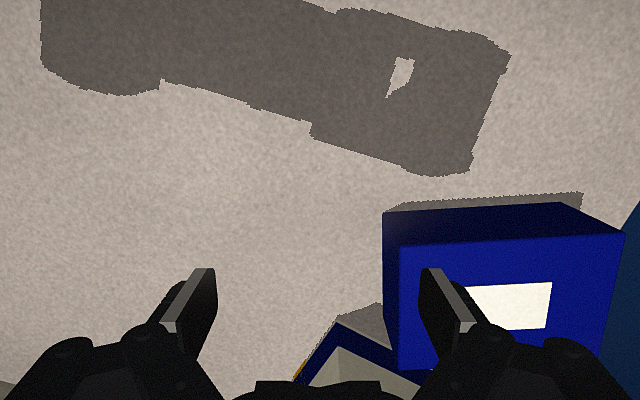

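The top view shows the only red clip at about (395,197) on the black mat. The look-alikes are green at (443,141), (488,149) and (395,283), and purple at (467,267). The fixture is at (283,193) with its black end block at (298,158). The red one matches the description, so I'll enlarge it to confirm.

```bash
python3 - <<'E'
import cv2,numpy as np
t=cv2.imread('pics/top0.png')
a=cv2.resize(t[150:240,240:330],None,fx=4.4,fy=4.4,interpolation=cv2.INTER_CUBIC)
b=cv2.resize(t[160:250,350:440],None,fx=4.4,fy=4.4,interpolation=cv2.INTER_CUBIC)
cv2.imwrite('pics/c1.png',np.hstack([a,b]))
E
```

```text
(no output)
```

View pics/c1.png

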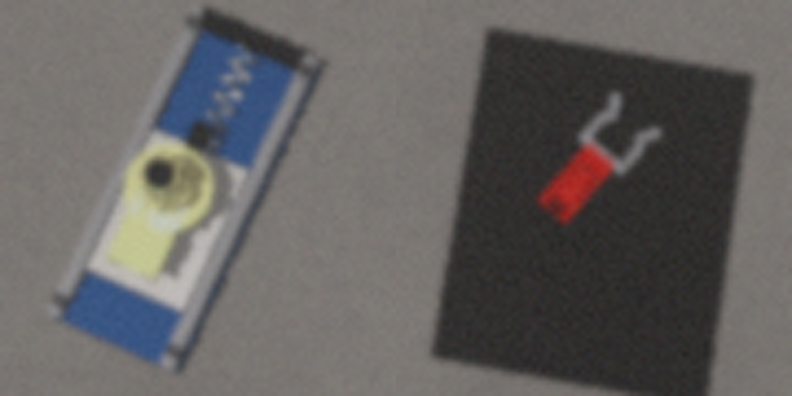

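The crop confirms the steel jaws on a red back, with the mouth pointing up and right. The tongue lies on the side away from the spring and end block. Next come the rough positions.

```bash
cat > h.py <<'E'
import numpy as np,cv2
from rig import readout,cams
from scipy.spatial.transform import Rotation as Ro
def q2R(q): return Ro.from_quat([q[1],q[2],q[3],q[0]]).as_matrix()
def ray(name,uv,s=None):
    c=cams.calibration(name); d=np.array([(uv[0]-c['cx'])/c['fx'],(uv[1]-c['cy'])/c['fy'],1.])
    if name=='wrist':
        T=c['T_tool_cam'];R=q2R(s['ee_rot']);o=R@T[:3,3]+s['eef_pos'];return o,R@T[:3,:3]@d
    return -c['R'].T@c['t'],c['R'].T@d
def onz(name,uv,z,s=None):
    o,d=ray(name,uv,s);return o+d*(z-o[2])/d[2]
def proj(name,X,s=None):
    c=cams.calibration(name);X=np.asarray(X,float)
    if name=='wrist':
        T=c['T_tool_cam'];p=q2R(s['ee_rot']).T@(X-s['eef_pos']);p=T[:3,:3].T@(p-T[:3,3])
    else: p=c['R']@X+c['t']
    return np.array([c['fx']*p[0]/p[2]+c['cx'],c['fy']*p[1]/p[2]+c['cy']])
E
python3 - <<'E'
from h import *
# crop pixel -> full
f=lambda x,y,ox,oy:(ox+x/4.4,oy+y/4.4)
R=lambda n,p,z:print(n,onz('top',p,z).round(1))
R('tipL',f(615,97,350,160),7);R('tipR',f(657,132,350,160),7)
R('backL',f(540,200,350,160),10);R('backR',f(567,222,350,160),10);R('frontL',f(590,143,350,160),10);R('frontR',f(617,165,350,160),10)
for n,p in dict(matTL=(488,30),matTR=(752,72),matBL=(432,355)).items(): R(n,f(*p,350,160),4)
for n,p in dict(railTL=(192,18),railTR=(318,60),railBL=(55,312),railBR=(175,365)).items(): R(n,f(*p,240,150),24)
R('tongue1',f(112,262,240,150),60);R('tongue2',f(155,278,240,150),60);R('shafttop',f(157,172,240,150),99)
R('flange',f(170,185,240,150),60)
s=readout.sense();print(q2R(s['ee_rot']).round(3))
E
```

```text
tipL [ 634.2 -409.1    7. ]
tipR [ 613.7 -432.4    7. ]
backL [ 571.6 -361.5   10. ]
backR [ 559.  -376.4   10. ]
frontL [ 605.8 -392.    10. ]
frontR [ 593.1 -406.9   10. ]
matTL [ 674.2 -337.7    4. ]
matTR [ 651.6 -491.4    4. ]
matBL [ 481.2 -298.     4. ]
railTL [694.2 124.3  24. ]
railTR [670.1  49.5  24. ]
railBL [518.7 195.8  24. ]
railBR [489.9 125.9  24. ]
tongue1 [542.8 158.8  60. ]
tongue2 [534.4 134.6  60. ]
shafttop [586.2 130.8  99. ]
flange [586.8 128.5  60. ]
[[ 0.944  0.33  -0.   ]
 [ 0.33  -0.944  0.001]
 [ 0.    -0.001 -1.   ]]
```

Request:
carry_out --steps '[2.1, 0.1, 0, 0, 0, 0, 1, 2.1, 0.1, 0, 0, 0, 0, 1, 2.1, 0.1, 0, 0, 0, 0, 1, 2.1, 0.1, 0, 0, 0, 0, 1, 2.1, 0.1, 0, 0, 0, 0, 1, 2.1, 0.1, 0, 0, 0, 0, 1, 2.1, 0.1, 0, 0, 0, 0, 1, 2.1, 0.1, 0, 0, 0, 0, 1, 2.1, 0.1, 0, 0, 0, 0, 1, 2.1, 0.1, 0, 0, 0, 0, 1, 2.1, 0.1, 0, 0, 0, 0, 1, 2.1, 0.1, 0, 0, 0, 0, 1, 2.1, 0.1, 0, 0, 0, 0, 1, 2.1, 0.1, 0, 0, 0, 0, 1, 2.1, 0.1, 0, 0, 0, 0, 1, 2.1, 0.1, 0, 0, 0, 0, 1, 2.1, 0.1, 0, 0, 0, 0, 1, 2.1, 0.1, 0, 0, 0, 0, 1, 2.1, 0.1, 0, 0, 0, 0, 1, 1.9, 0.1, 0, 0, 0, 0, 1]'

```text
time_s: 1.82
eef_pos: [575.3, -376.2, 230.8]
ee_rot: [-0.0, 0.986, 0.167, -0.0]
force: [-0.5, 0.2, 1.5]
grip_width: 0.999
```

Request:
carry_out --steps '[0, 0, 0, 0, 0, -1.2, 1, 0, 0, 0, 0, 0, -1.2, 1, 0, 0, 0, 0, 0, -1.2, 1, 0, 0, 0, 0, 0, -1.2, 1, 0, 0, 0, 0, 0, -1.2, 1, 0, 0, 0, 0, 0, -1.2, 1, 0, 0, 0, 0, 0, -1.2, 1, 0, 0, 0, 0, 0, -1.2, 1, 0, 0, 0, 0, 0, -1.2, 1, 0, 0, 0, 0, 0, -1.2, 1, 0, 0, 0, 0, 0, -1.2, 1, 0, 0, 0, 0, 0, -1.2, 1, 0, 0, 0, 0, 0, -1.2, 1, 0, 0, 0, 0, 0, -1.2, 1, 0, 0, 0, 0, 0, -1.2, 1, 0, 0, 0, 0, 0, -1.2, 1, 0, 0, 0, 0, 0, -1.2, 1, 0, 0, 0, 0, 0, -1.2, 1, 0, 0, 0, 0, 0, -1.2, 1, 0, 0, 0, 0, 0, -1.2, 1]'

```text
time_s: 3.48
eef_pos: [574.2, -376.7, 230.8]
ee_rot: [-0.0, 0.346, 0.938, 0.0]
force: [0.2, -0.1, 0.3]
grip_width: 0.997
```

```bash
python3 - <<'E'
from h import *
s=readout.sense();print(s['time_s'],s['eef_pos'],q2R(s['ee_rot']).round(3),s['joints'])
w=cams.capture('wrist');cv2.imwrite('pics/w1.png',w[:,:,::-1])
np.save('w1s.npy',s,allow_pickle=True)
E
```

```text
3.4833 [ 574.16245188 -376.73003644  230.80844856] [[-0.761  0.649 -0.001]
 [ 0.649  0.761  0.001]
 [ 0.001  0.    -1.   ]] [-7.50861327e-01  6.94991048e-01  9.09307965e-01  2.03745273e-05
  1.53819683e+00 -1.61551307e+00]
```

View pics/w1.png

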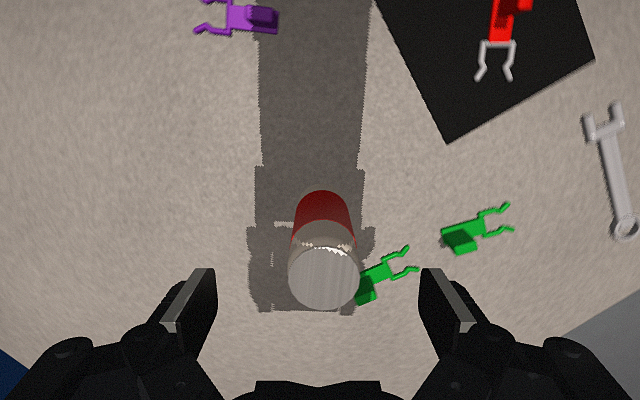

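```bash
python3 - <<'E'
from h import *
s=np.load('w1s.npy',allow_pickle=True).item()
for X in [(575,-378,4),(600,-400,8),(624,-420,7),s['eef_pos']]: print(X,proj('wrist',X,s),proj('top',X))
for p in [(497,45),(320,290)]: print(onz('wrist',p,8,s))
print(cams.calibration('wrist')['T_tool_cam'].round(2))
E
```

```text
(575, -378, 4) [317.75181921 166.46512634] [478.31019405 204.64261959]
(600, -400, 8) [317.30370875 197.14277732] [487.05785156 194.93256129]
(624, -420, 7) [317.65409645 223.38719963] [494.23622044 186.00109573]
[ 574.16245188 -376.73003644  230.80844856] [318.79631754 270.80923537] [519.7397885  186.57726807]
[ 595.65370116 -169.99106133    8.        ]
[ 690.67321444 -473.26789072    8.        ]
[[  -0.     -0.95   -0.31   81.18]
 [   1.     -0.     -0.     -0.45]
 [   0.     -0.31    0.95 -143.89]
 [   0.      0.      0.      1.  ]]
```

My crop coordinates for the clip left out the 396 px offset of the right-hand panel, so I went to the wrong place. Nothing was touched. The clip is near (560..600, -170), so I'll redo it.

```bash
python3 - <<'E'
from h import *
f=lambda x,y,ox,oy:(ox+(x-396)/4.4,oy+y/4.4)
R=lambda n,p,z:print(n,onz('top',p,z).round(1))
R('tipL',f(615,97,350,160),7);R('tipR',f(657,132,350,160),7)
R('backL',f(540,200,350,160),10);R('backR',f(567,222,350,160),10);R('frontL',f(590,143,350,160),10);R('frontR',f(617,165,350,160),10)
for n,p in dict(matTL=(488,30),matTR=(752,72),matBL=(432,355)).items(): R(n,f(*p,350,160),4)
s=readout.sense();R=q2R(s['ee_rot'])
print(R.T@(np.array([567,-147,230])-s['eef_pos']))
print(cams.calibration('top')['t'],cams.calibration('wrist')['T_tool_cam'][:3,3])
E
```

```text
tipL [ 629.7 -177.6    7. ]
tipR [ 609.2 -201.9    7. ]
backL [ 567.  -132.9   10. ]
backR [ 554.4 -148.4   10. ]
frontL [ 601.3 -162.2   10. ]
frontR [ 588.5 -177.7   10. ]
matTL [ 669.8 -103.4    4. ]
matTR [ 647.1 -259.1    4. ]
matBL [476.4 -71.2   4. ]
[153.51877512 171.06071506   0.97989722]
[ 11.48797841 578.68314296 930.94558249] [  81.17590542   -0.44813566 -143.89090028]
```

Request:
carry_out --steps '[1.3, 1.4, 0, 0, 0, 0, 1, 1.3, 1.4, 0, 0, 0, 0, 1, 1.3, 1.4, 0, 0, 0, 0, 1, 1.3, 1.4, 0, 0, 0, 0, 1, 1.3, 1.4, 0, 0, 0, 0, 1, 1.3, 1.4, 0, 0, 0, 0, 1, 1.3, 1.4, 0, 0, 0, 0, 1, 1.3, 1.4, 0, 0, 0, 0, 1, 1.3, 1.4, 0, 0, 0, 0, 1, 1.3, 1.4, 0, 0, 0, 0, 1, 1.3, 1.4, 0, 0, 0, 0, 1, 1.3, 1.4, 0, 0, 0, 0, 1, 0, 0, 0, 0, 0, 0, 1, 0, 0, 0, 0, 0, 0, 1]'

```text
time_s: 4.7
eef_pos: [565.8, -147.3, 231.3]
ee_rot: [0.0, 0.348, 0.937, -0.0]
force: [-0.8, 0.1, 0.0]
grip_width: 1.002
```

```bash
python3 - <<'E'
from h import *
s=readout.sense();print(s['time_s'],s['eef_pos'],q2R(s['ee_rot']).round(3),s['joints'])
w=cams.capture('wrist');cv2.imwrite('pics/w2.png',w[:,:,::-1])
np.save('w2s.npy',s,allow_pickle=True)
E
```

```text
4.7 [ 565.82245774 -147.31531664  231.34865476] [[-0.757  0.653  0.   ]
 [ 0.653  0.757 -0.   ]
 [-0.    -0.    -1.   ]] [-4.54882805e-01  4.45722822e-01  1.30803326e+00 -1.47846507e-04
  1.38773741e+00 -1.31381056e+00]
```

View pics/w2.png

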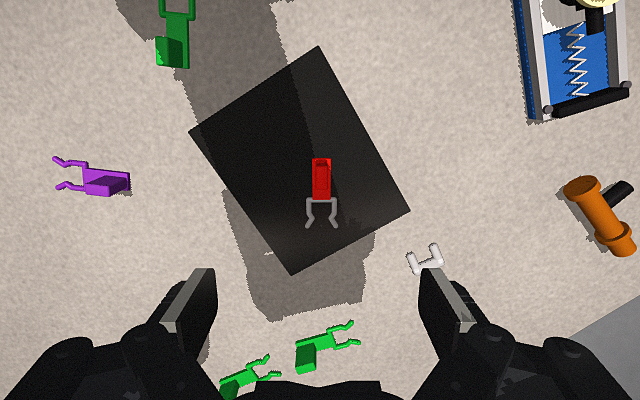

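The wrist view shows the red clip on the mat at about (321,180), nearly aligned with the tool. I'll enlarge it and measure.

```bash
python3 - <<'E'
from h import *
s=np.load('w2s.npy',allow_pickle=True).item()
w=cv2.imread('pics/w2.png')
cv2.imwrite('pics/c2.png',cv2.resize(w[145:240,275:370],None,fx=6,fy=6,interpolation=cv2.INTER_NEAREST))
hsv=cv2.cvtColor(w,cv2.COLOR_BGR2HSV)
m=((hsv[...,1]>150)&((hsv[...,0]<8)|(hsv[...,0]>172))&(hsv[...,2]>60)).astype(np.uint8)
m[:,:280]=0;m[:,370:]=0;m[:140]=0;m[240:]=0
c=max(cv2.findContours(m,0,1)[0],key=cv2.contourArea);print(cv2.boundingRect(c),cv2.minAreaRect(c))
for v in range(156,202,4):
    x=np.where(m[v])[0]; 
    if len(x):print(v,x.min(),x.max(),hsv[v,(x.min()+x.max())//2])
g=((hsv[...,1]<60)&(hsv[...,2]>75)).astype(np.uint8)
for v in range(198,230,3):
    x=[i for i in np.where(g[v])[0] if 295<i<350];print(v,x)
E
```

```text
(312, 158, 19, 42) ((321.0, 178.5), (41.0, 18.0), 90.0)
160 312 330 [  0 255 137]
164 312 330 [  1 225 112]
168 312 330 [  2 242 181]
172 312 330 [  1 246 174]
176 312 330 [  2 249 172]
180 312 330 [  0 230 176]
184 312 330 [  2 248 172]
188 312 330 [  0 243 171]
192 312 330 [  1 243 172]
196 312 330 [  2 246 169]
198 [np.int64(307), np.int64(308), np.int64(309), np.int64(310), np.int64(311), np.int64(331), np.int64(332), np.int64(333), np.int64(334), np.int64(335)]
201 [np.int64(306), np.int64(307), np.int64(308), np.int64(309), np.int64(310), np.int64(311), np.int64(312), np.int64(313), np.int64(314), np.int64(315), np.int64(316), np.int64(317), np.int64(318), np.int64(319), np.int64(320), np.int64(321), np.int64(322), np.int64(323), np.int64(324), np.int64(325), np.int64(326), np.int64(327), np.int64(328), np.int64(329), np.int64(330), np.int64(331), np.int64(332), np.int64(333), np.int64(334), np.int64(335), np.int64(336)]
204 [np.int64(306), np.int64(307), np.int64(308), np.int64(309), np.int64(310), np.int64(332), np.int64(333), np.int64(334), np.int64(335), np.int64(336)]
207 
[... 520 characters left out ...]
309), np.int64(310), np.int64(311), np.int64(312), np.int64(313), np.int64(329), np.int64(330), np.int64(331), np.int64(332), np.int64(333), np.int64(334)]
219 [np.int64(308), np.int64(309), np.int64(310), np.int64(311), np.int64(312), np.int64(313), np.int64(329), np.int64(330), np.int64(331), np.int64(332), np.int64(333), np.int64(334)]
222 [np.int64(307), np.int64(308), np.int64(309), np.int64(310), np.int64(311), np.int64(331), np.int64(332), np.int64(333), np.int64(334), np.int64(335), np.int64(336)]
225 [np.int64(305), np.int64(306), np.int64(307), np.int64(308), np.int64(309), np.int64(310), np.int64(333), np.int64(334), np.int64(335), np.int64(336), np.int64(337)]
228 [np.int64(307)]
```

View pics/c2.png

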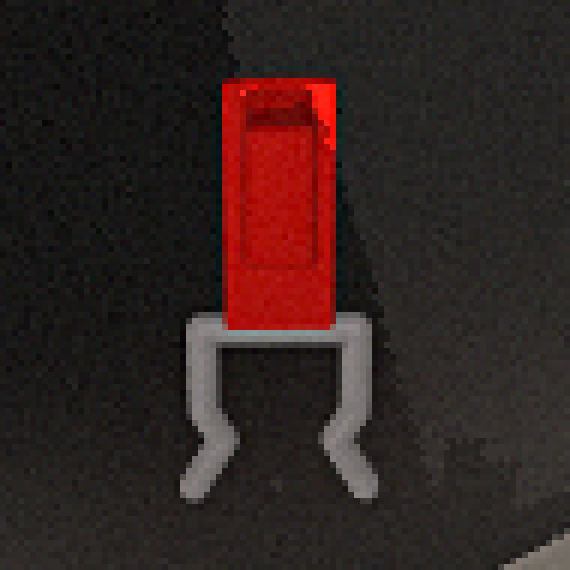

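```bash
python3 - <<'E'
from h import *
s=np.load('w2s.npy',allow_pickle=True).item()
R=q2R(s['ee_rot'])
def T(n,p,z):
    X=onz('wrist',p,z,s);print(n,X.round(1),'tool',(R.T@(X-s['eef_pos'])).round(1))
T('back',(321.3,158.2),10);T('plate front',(321.3,199.9),10);T('cross',(321.3,200.7),7);T('tips',(321.3,228.2),7)
T('throat',(321.3,217.8),7)
T('platL',(312,180),10);T('platR',(331,180),10);T('tipL',(305.5,228),7);T('tipR',(338,228),7)
T('tabtop back',(321.5,160),46);T('tabtop front',(321.5,165.8),46);T('tab bottom front',(321.5,190),10)
T('tabL',(315.5,166),46);T('tabR',(328,166),46)
E
```

```text
back [ 561.6 -139.4   10. ] tool [  8.4   3.3 221.3]
plate front [ 596.6 -169.4   10. ] tool [-37.7   3.4 221.4]
cross [ 598.  -170.6    7. ] tool [-39.6   3.4 224.4]
tips [ 622.9 -191.9    7. ] tool [-72.3   3.5 224.4]
throat [ 613.3 -183.7    7. ] tool [-59.7   3.5 224.4]
platL [ 573.  -162.3   10. ] tool [-15.2  -6.6 221.4]
platR [ 586.4 -146.9   10. ] tool [-15.3  13.7 221.3]
tipL [ 611.  -205.3    7. ] tool [-72.1 -14.4 224.4]
tipR [ 635.  -177.5    7. ] tool [-72.1  22.4 224.4]
tabtop back [ 557.4 -135.9   46. ] tool [ 13.8   3.1 185.3]
tabtop front [ 561.6 -139.6   46. ] tool [  8.2   3.1 185.3]
tab bottom front [ 588.2 -161.9   10. ] tool [-26.4   3.6 221.4]
tabL [ 558.  -144.1   46. ] tool [  8.   -2.6 185.3]
tabR [ 565.8 -135.    46. ] tool [  8.    9.3 185.3]
```

```bash
python3 - <<'E'
from h import *
s=np.load('w2s.npy',allow_pickle=True).item()
R=q2R(s['ee_rot'])
for p in [(321.5,165.8),(321.5,189.2)]: print(R.T@(onz('wrist',p,46,s)-s['eef_pos']))
E
```

```text
[  8.23438387   3.12913822 185.34720249]
[-15.00023059   3.18900288 185.35028259]
```

Request:
carry_out --steps '[-0.35, 0.32, 1, 0, 0, 0, 1, 0, 0, 1.5, 0, 0, 0, 1, 0, 0, 1.5, 0, 0, 0, 1, 0, 0, 1.5, 0, 0, 0, 1, 0, 0, 1.5, 0, 0, 0, 1, 0, 0, 1.5, 0, 0, 0, 1, 0, 0, 1.5, 0, 0, 0, 1, 0, 0, 1.5, 0, 0, 0, 1, 0, 0, 1.5, 0, 0, 0, 1, 0, 0, 1.5, 0, 0, 0, 1, 0, 0, 1.5, 0, 0, 0, 1, 0, 0, 1.5, 0, 0, 0, 1, 0, 0, 1.5, 0, 0, 0, 1, 0, 0, 1.5, 0, 0, 0, 1, 0, 0, 0.8, 0, 0, 0, 0.5, 0, 0, 0.4, 0, 0, 0, 0.2, 0, 0, 0, 0, 0, 0, 0, 0, 0, 0, 0, 0, 0, -0.2]' --grip_force 60

```text
time_s: 6.25
eef_pos: [570.8, -148.0, 14.6]
ee_rot: [0.0, 0.348, 0.937, -0.0]
force: [-0.0, -0.0, 0.5]
grip_width: 0.455
```

```bash
python3 - <<'E'
from h import *
s=readout.sense();print(s['time_s'],s['eef_pos'],s['force'],s['grip_width'])
w=cams.capture('wrist');cv2.imwrite('pics/w3.png',w[:,:,::-1])
E
```

```text
6.25 [ 570.76345716 -147.96084351   14.60059666] [-0.04971713 -0.03636465  0.47815399] 0.45468698864110163
```

View pics/w3.png

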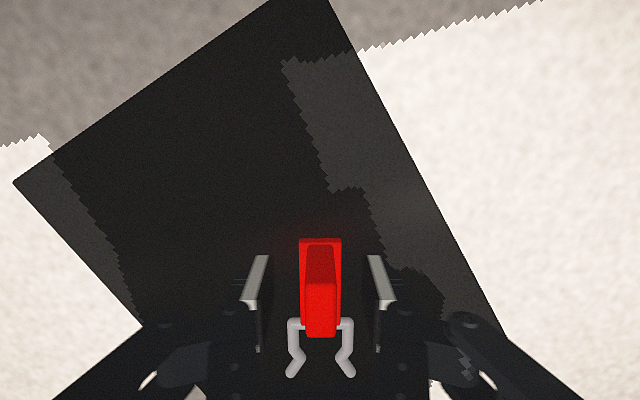

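The tab at (320,290) is centred between the pads at x=260 and x=380. I'll close, then lift.

Request:
carry_out --steps '[0, 0, 0, 0, 0, 0, -0.5, 0, 0, 0, 0, 0, 0, -0.7, 0, 0, 0, 0, 0, 0, -0.9, 0, 0, 0, 0, 0, 0, -1, 0, 0, 0, 0, 0, 0, -1, 0, 0, 0, 0, 0, 0, -1, 0, 0, 0, 0, 0, 0, -1]' --grip_force 60

```text
time_s: 6.88
eef_pos: [570.9, -147.7, 15.0]
ee_rot: [0.001, 0.348, 0.937, -0.0]
force: [0.0, 0.6, 6.5]
grip_width: 0.13
```

Request:
carry_out --steps '[0, 0, -0.5, 0, 0, 0, -1, 0, 0, -1, 0, 0, 0, -1, 0, 0, -1.5, 0, 0, 0, -1, 0, 0, -1.5, 0, 0, 0, -1, 0, 0, -1.5, 0, 0, 0, -1, 0, 0, -1.5, 0, 0, 0, -1, 0, 0, -1.5, 0, 0, 0, -1, 0, 0, -1.5, 0, 0, 0, -1, 0, 0, -1.5, 0, 0, 0, -1, 0, 0, -1.5, 0, 0, 0, -1, 0, 0, -1, 0, 0, 0, -1, 0, 0, -0.5, 0, 0, 0, -1, 0, 0, 0, 0, 0, 0, -1]'

```text
time_s: 7.97
eef_pos: [570.8, -147.7, 165.4]
ee_rot: [0.001, 0.348, 0.937, -0.0]
force: [-0.4, -1.1, -0.5]
grip_width: 0.131
```

```bash
python3 - <<'E'
from h import *
s=readout.sense();print(s['time_s'],s['eef_pos'],s['ee_rot'],s['force'],s['grip_width'])
w=cams.capture('wrist');cv2.imwrite('pics/w4.png',w[:,:,::-1]);np.save('w4s.npy',s,allow_pickle=True)
E
```

```text
7.9667 [ 570.75866313 -147.70759163  165.40000529] [ 8.60796253e-04  3.48247312e-01  9.37402295e-01 -7.93738646e-05] [-0.43836113 -1.07059124 -0.45873403] 0.13097464971587175
```

View pics/w4.png

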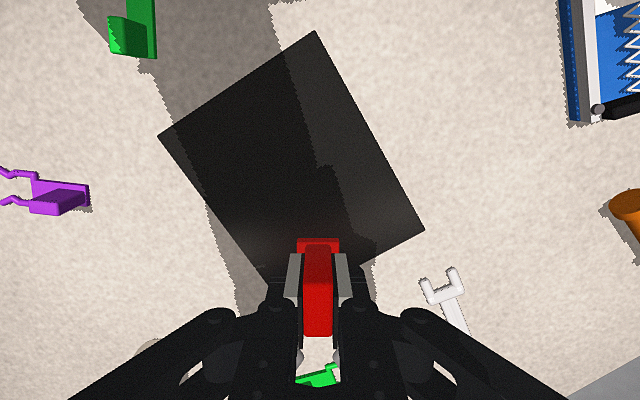

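Request:
carry_out --steps '[0, 0, -0.5, 0, 0, -0.76, -1, 0, 0, -0.5, 0, 0, -0.76, -1, 0, 0, -0.5, 0, 0, -0.76, -1, 0, 0, -0.5, 0, 0, -0.76, -1, 0, 0, -0.5, 0, 0, -0.76, -1, 0.35, 1.5, -0.1, 0, 0, 0, -1, 0.35, 1.8, -0.1, 0, 0, 0, -1, 0.35, 1.9, -0.1, 0, 0, 0, -1, 0.35, 1.9, -0.1, 0, 0, 0, -1, 0.35, 1.9, -0.1, 0, 0, 0, -1, 0.35, 1.9, -0.1, 0, 0, 0, -1, 0.35, 1.9, -0.1, 0, 0, 0, -1, 0.35, 1.9, -0.1, 0, 0, 0, -1, 0.35, 1.9, -0.1, 0, 0, 0, -1, 0.35, 1.9, 0, 0, 0, 0, -1, 0.35, 1.9, 0, 0, 0, 0, -1, 0.35, 1.9, 0, 0, 0, 0, -1, 0.4, 1.9, 0, 0, 0, 0, -1, 0.4, 1.9, 0, 0, 0, 0, -1, 0, 0, 0, 0, 0, 0, -1]'

```text
time_s: 9.68
eef_pos: [620.5, 116.4, 196.9]
ee_rot: [-0.001, 0.187, 0.982, 0.0]
force: [0.6, 0.3, -1.4]
grip_width: 0.132
```

```bash
python3 - <<'E'
from h import *
s=readout.sense();print(s['time_s'],s['eef_pos'],s['ee_rot'],s['force'],s['grip_width'])
w=cams.capture('wrist');cv2.imwrite('pics/w5.png',w[:,:,::-1]);np.save('w5s.npy',s,allow_pickle=True)
E
```

```text
9.6833 [620.46018455 116.39675052 196.87654534] [-1.10567787e-03  1.87303576e-01  9.82301420e-01  2.62911443e-04] [ 0.61951108  0.34668911 -1.35811186] 0.13246410260247563
```

View pics/w5.png

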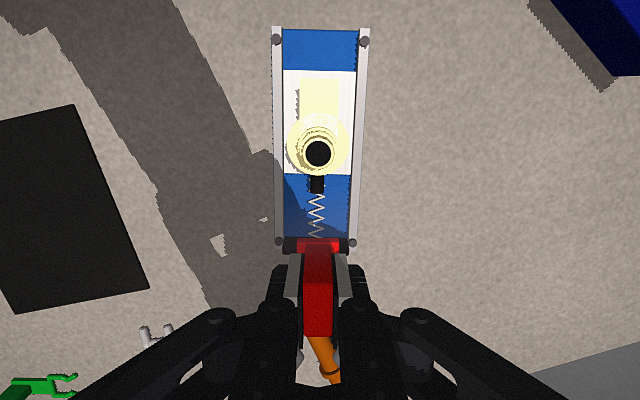

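The wrist view shows the fixture almost aligned with the tool, with the valve bore at (318,153) and the tongue at (318,97) behind it. I'll measure both.

```bash
python3 - <<'E'
from h import *
w=cv2.imread('pics/w5.png')
cv2.imwrite('pics/c5.png',cv2.resize(w[65:185,270:370],None,fx=5,fy=5,interpolation=cv2.INTER_NEAREST))
cv2.imwrite('pics/c6.png',cv2.resize(w[20:260,260:380],None,fx=2.5,fy=2.5,interpolation=cv2.INTER_CUBIC))
E
```

```text
(no output)
```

View pics/c5.png

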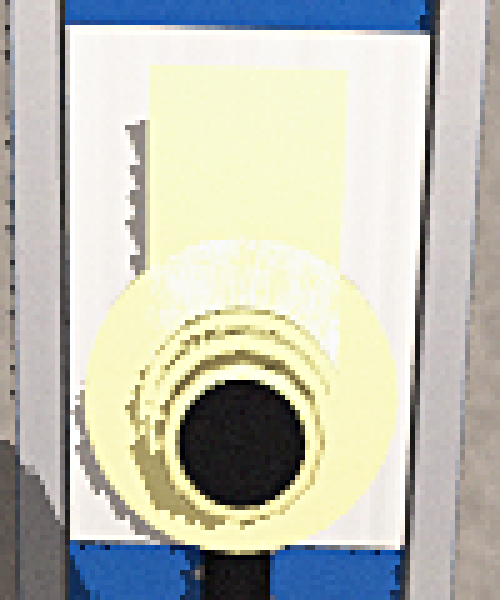

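View pics/c6.png

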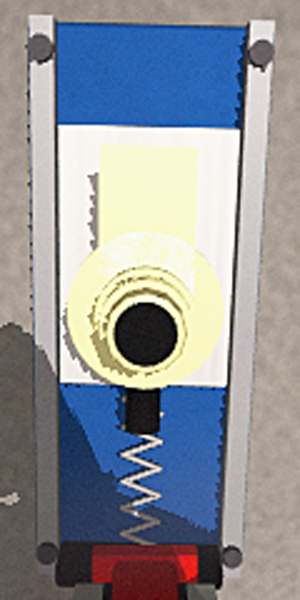

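```bash
python3 - <<'E'
from h import *
s=np.load('w5s.npy',allow_pickle=True).item();R=q2R(s['ee_rot'])
f=lambda x,y:(270+x/5,65+y/5)
g=lambda x,y:(260+x/2.5,20+y/2.5)
P={}
def T(n,p,z):
    X=onz('wrist',p,z,s);P[n]=R.T@(X-s['eef_pos']);print(n,X.round(1),'tool',P[n].round(1))
T('tongueBL',f(149,65),60);T('tongueBR',f(347,70),60);T('tongL2',f(149,250),60);T('tongR2',f(341,270),60)
T('flL',f(84,395),60);T('flR',f(400,398),60);T('flFront',f(241,553),60)
T('bore',f(241,443),99);T('tubeL',f(162,440),99);T('tubeR',f(325,440),99)
T('post BL',g(40,46),30);T('post BR',g(261,51),30);T('post FL',g(47,553),30);T('post FR',g(232,555),30)
T('slL1',f(65,27),40);T('slL2',f(67,540),40);T('slR1',f(435,35),40);T('slR2',f(403,548),40)
T('railL1',g(30,15),24);T('railL2',g(38,560),24);T('railR1',g(275,20),24);T('railR2',g(240,560),24)
def ang(a,b):
    d=P[b]-P[a];return np.degrees(np.arctan2(d[1],d[0]))%180
a=lambda *k:print(k,ang(*k))
a('post BL','post FL');a('post BR','post FR');a('slL1','slL2');a('slR1','slR2');a('tongueBL','tongueBR');a('post BL','post BR');a('post FL','post FR');a('railL1','railL2');a('railR1','railR2');a('slL1','slR1');a('slL2','slR2');a('tongueBL','tongL2');a('tongueBR','tongR2')
E
```

```text
tongueBL [534.7 135.6  60. ] tool [ 86.5 -13.7 137.1]
tongueBR [546.3 163.1  60. ] tool [ 85.8  16.2 137.1]
tongL2 [559.8 125.2  60. ] tool [ 59.4 -14.1 137. ]
tongR2 [573.6 151.9  60. ] tool [ 56.3  15.8 137. ]
flL [576.7 106.9  60. ] tool [ 36.9 -24.9 137. ]
flR [595.8 153.6  60. ] tool [ 36.3  25.5 137. ]
flFront [610.1 120.7  60. ] tool [1.090e+01 1.000e-01 1.369e+02]
bore [586.5 130.   99. ] tool [36.4  0.1 98. ]
tubeL [582.1 119.9  99. ] tool [ 36.8 -10.8  98. ]
tubeR [590.4 140.9  99. ] tool [36.8 11.7 98. ]
post BL [498.6 128.2  30. ] tool [117.3 -33.9 167.1]
post BR [526.3 194.1  30. ] tool [115.7  37.6 167.1]
post FL [663.5  58.6  30. ] tool [-61.6 -37.9 166.7]
post FR [690.6 124.8  30. ] tool [-62.6  33.6 166.7]
slL1 [523.6 124.6  40. ] tool [ 92.7 -28.  157.1]
slL2 [601.2  91.4  40. ] tool [  8.3 -30.3 156.9]
slR1 [546.7 179.3  40. ] tool [ 91.4  31.4 157.1]
slR2 [624.3 145.7  40. ] tool [  6.8  28.6 156.9]
railL1 [488.  128.6  24. ] tool [127.2 -37.4 173.2]
railL2 [667.2  52.4  24. ] tool [-67.4 -42.3 172.7]
railR1 [518.9 202.3  24. ] tool [125.7  42.5 173.2]
railR2 [696.6 126.6  24. ] tool [-67.5  37.5 172.7]
('post BL', 'post FL') 1.2951972452127336
('post BR', 'post FR') 1.2811253281630002
('slL1', 'slL2') 1.56780302842904
('slR1', 'slR2') 1.8589665455604631
('tongueBL', 'tongueBR') 91.42241542537523
('post BL', 'post BR') 91.24364338806171
('post FL', 'post FR') 90.7236091877737
('railL1', 'railL2') 1.434045143082983
('railR1', 'railR2') 1.493312074582036
('slL1', 'slR1') 91.2194000149502
('slL2', 'slR2') 91.45029981864612
('tongueBL', 'tongL2') 0.9542960028176424
('tongueBR', 'tongR2') 0.7659276825683037
```

```bash
python3 - <<'E'
from h import *
w=cv2.imread('pics/w5.png')
cv2.imwrite('pics/c7.png',cv2.resize(w[230:390,260:380],None,fx=5,fy=5,interpolation=cv2.INTER_NEAREST)[:, :][:800])
s=np.load('w5s.npy',allow_pickle=True).item();R=q2R(s['ee_rot'])
# predicted: tab centre at tool xy 0, underside at tool z 11
for n,p in dict(plateBL=(-60,-10,6),plateBR=(-60,10,6),tabtopBL=(-60,-6,42),tabtopBR=(-60,6,42),tabtopFL=(-36,-6,42),tabtopFR=(-36,6,42),tipL=(20,-16,3),tipR=(20,16,3)).items():
    t=np.array([-(p[0]+48),p[1],11-p[2]]); u=proj('wrist',R@t+s['eef_pos'],s); print(n,u.round(1),'crop',((u-[260,230])*5).round())
E
```

```text
plateBL [296.7 242.7] crop [184.  64.]
plateBR [339.9 242.7] crop [399.  63.]
tabtopBL [302.1 284.4] crop [210. 272.]
tabtopBR [334.8 284.4] crop [374. 272.]
tabtopFL [303.  338.6] crop [215. 543.]
tabtopFR [333.9 338.6] crop [370. 543.]
tipL [288.9 374.8] crop [144. 724.]
tipR [347.8 374.8] crop [439. 724.]
```

View pics/c7.png

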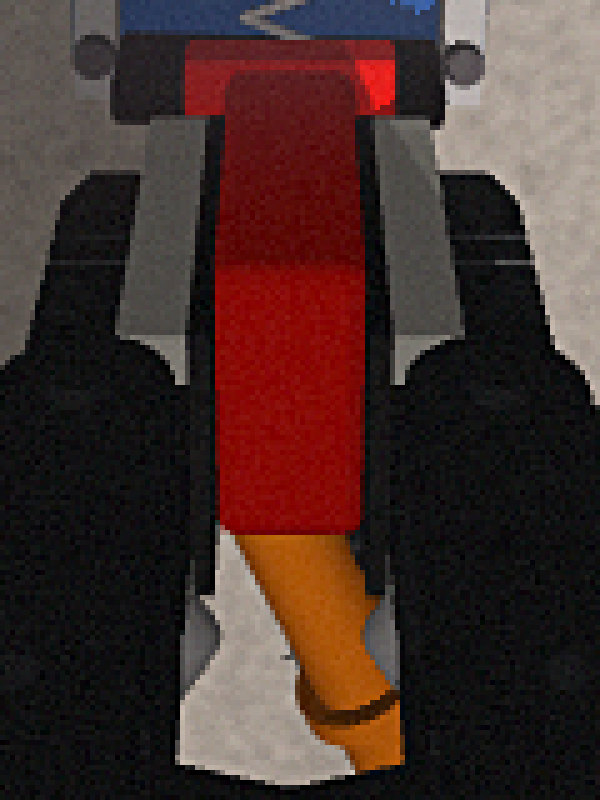

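Request:
carry_out --steps '[0, -0.06, 0, 0, 0, 0.27, -1, 0.7, 0, 0, 0, 0, 0, -1, 1.4, 0, 0, 0, 0, 0, -1, 1.6, 0, 0, 0, 0, 0, -1, 1.6, 0, 0, 0, 0, 0, -1, 1.6, 0, 0, 0, 0, 0, -1, 1.6, 0, 0, 0, 0, 0, -1, 1.6, 0, 0, 0, 0, 0, -1, 1.6, 0, 0, 0, 0, 0, -1, 1.4, 0, 0, 0, 0, 0, -1, 0.8, 0, 0, 0, 0, 0, -1, 0, 0, 1, 0, 0, 0, -1, 0, 0, 1.7, 0, 0, 0, -1, 0, 0, 1.7, 0, 0, 0, -1, 0, 0, 1.7, 0, 0, 0, -1, 0, 0, 1.6, 0, 0, 0, -1, 0, 0, 1.6, 0, 0, 0, -1, 0, 0, 1.5, 0, 0, 0, -1, 0, 0, 0.8, 0, 0, 0, -1, 0, 0, 0, 0, 0, 0, -1]'

```text
time_s: 11.4
eef_pos: [492.1, 166.7, 80.3]
ee_rot: [-0.002, 0.201, 0.98, -0.001]
force: [-0.7, 0.1, -0.4]
grip_width: 0.132
```

```bash
python3 - <<'E'
from h import *
s=readout.sense();print(s['time_s'],s['eef_pos'],s['ee_rot'],s['force'],s['grip_width'],s['joints'].round(2))
S=cams.capture('side');np.save('w8s.npy',s,allow_pickle=True)
w=cams.capture('wrist');cv2.imwrite('pics/w8.png',w[:,:,::-1])
t=cams.capture('top')
a=cv2.resize(S[190:280,220:320,::-1],None,fx=4,fy=4,interpolation=cv2.INTER_CUBIC);b=cv2.resize(t[150:240,240:340,::-1],None,fx=4,fy=4,interpolation=cv2.INTER_CUBIC)
cv2.imwrite('pics/s8.png',np.hstack([a,b]))
E
```

```text
11.4 [492.06915289 166.72051209  80.25013804] [-1.62901362e-03  2.00710513e-01  9.79649087e-01 -5.49709998e-04] [-0.73256954  0.08081144 -0.36274446] 0.13210344560420273 [ 0.1   0.47  1.69 -0.    0.98 -1.07]
```

View pics/s8.png

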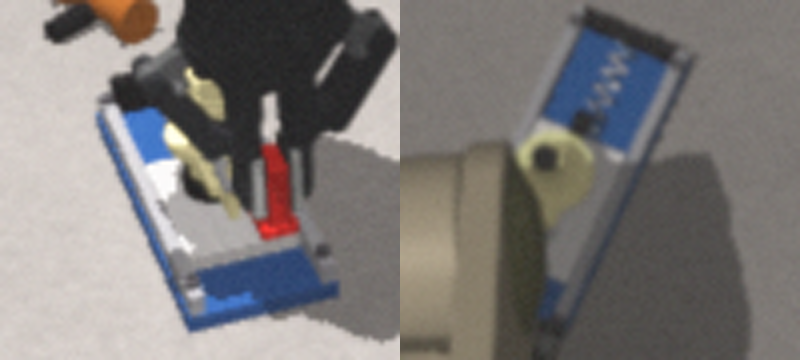

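View pics/w8.png

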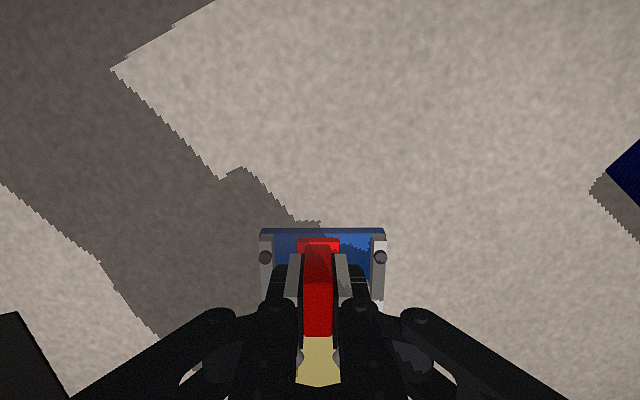

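```bash
python3 - <<'E'
from h import *
s=np.load('w8s.npy',allow_pickle=True).item();R=q2R(s['ee_rot'])
s5=np.load('w5s.npy',allow_pickle=True).item();R5=q2R(s5['ee_rot'])
G=R5@np.array([36.4,.15,137])+s5['eef_pos'];print('G',G,'in tool',R.T@(G-s['eef_pos']))
a=R5@np.array([np.cos(np.radians(1.35)),np.sin(np.radians(1.35)),0]);print('axis in tool deg',np.degrees(np.arctan2(*(R.T@a)[[1,0]])), 'tilt',R.T@[0,0,1])
for p in [(265.5,257),(380.5,257)]:
  print(R.T@(onz('wrist',p,30,s)-s['eef_pos']))
for q in [(116.5,1.85)]:
  print('pred post centre',R.T@(R5@np.array([*q,167])+s5['eef_pos']-s['eef_pos']))
w=cv2.imread('pics/w8.png')
cv2.imwrite('pics/c8.png',cv2.resize(w[220:400,250:390],None,fx=4,fy=4,interpolation=cv2.INTER_NEAREST)[:600])
cv2.imwrite('pics/c8b.png',cv2.resize(w[300:400,270:370],None,fx=6,fy=6,interpolation=cv2.INTER_NEAREST))
E
```

```text
G [586.3853847  130.05807977  59.95956831] in tool [-101.19464263    3.41643658   19.98411896]
axis in tool deg -0.21619172460570904 tilt [ 0.00297106 -0.00173097 -0.99999409]
[-18.65368632 -32.31994217  50.25095865]
[-18.64286847  38.1619347   50.12898833]
pred post centre [-21.09907492   2.97966057  50.04088626]
```

View pics/c8.png

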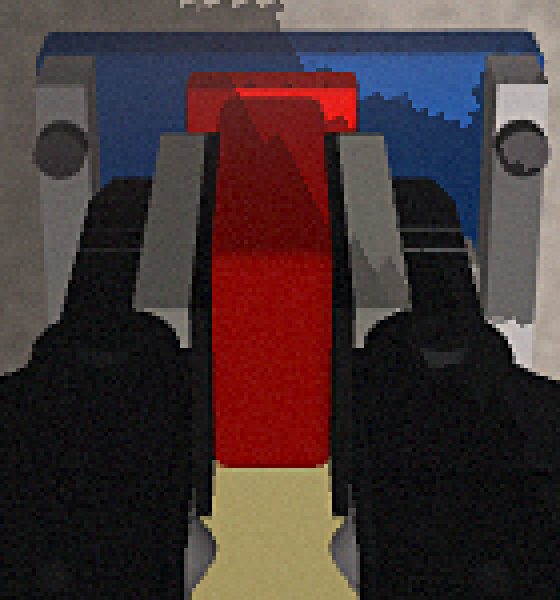

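View pics/c8b.png

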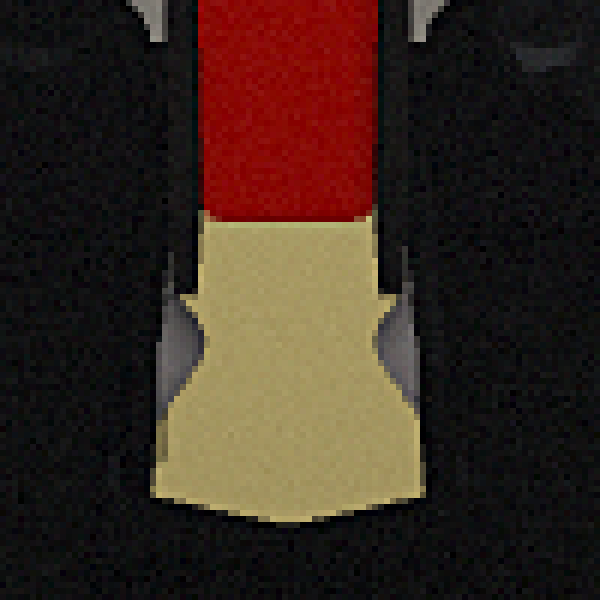

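Request:
carry_out --steps '[0, 0.31, 0, 0, 0, -0.04, -1, 0, 0, 0.3, 0, 0, 0, -1, 0, 0, 0.2, 0, 0, 0, -1, 0, 0, 0, 0, 0, 0, -1, 0, 0, 0, 0, 0, 0, -1]'

```text
time_s: 11.97
eef_pos: [493.9, 170.2, 77.2]
ee_rot: [-0.0, 0.199, 0.98, -0.0]
force: [0.4, 0.3, -0.7]
grip_width: 0.128
```

```bash
cat > st.py <<'E'
from h import *
s=readout.sense();R=q2R(s['ee_rot'])
s5=np.load('w5s.npy',allow_pickle=True).item();R5=q2R(s5['ee_rot'])
G=R5@np.array([36.4,.15,137])+s5['eef_pos'];a=R5@np.array([np.cos(np.radians(1.35)),np.sin(np.radians(1.35)),0])
print(s['time_s'],s['eef_pos'].round(2),'F tool',(R.T@s['force']).round(2),'tq',s['wrist_torque'].round(2),'G tool',(R.T@(G-s['eef_pos'])).round(2),'axis',np.degrees(np.arctan2(*(R.T@a)[[1,0]])).round(2),'tilt',(R.T@[0,0,1]).round(4),s['grip_width'])
E
python3 st.py
```

```text
11.9667 [493.9  170.21  77.23] F tool [-0.25  0.44  0.72] tq [-0.02  0.01 -0.01] G tool [-100.82   -0.98   17.26] axis 0.04 tilt [ 2.e-04 -1.e-04 -1.e+00] 0.12836747913571156
```

Request:
carry_out --steps '[0, 0, 0, 0, 0, 0, -1, 0, 0, 0, 0, 0, 0, -1, 0, 0, 0, 0, 0, 0, -1]'

```text
time_s: 12.22
eef_pos: [494.0, 170.2, 77.4]
ee_rot: [0.0, 0.199, 0.98, 0.0]
force: [0.1, -0.4, -1.1]
grip_width: 0.129
```

```bash
python3 st.py
```

```text
12.2167 [494.01 170.21  77.38] F tool [-0.27 -0.28  1.14] tq [-0.01 -0.01  0.02] G tool [-100.72   -1.03   17.43] axis 0.03 tilt [-1.e-04  1.e-04 -1.e+00] 0.12942344058341487
```

Request:
carry_out --steps '[0, 0, 0, 0, 0, 0, -1]'

```text
time_s: 12.3
eef_pos: [494.0, 170.2, 77.3]
ee_rot: [0.0, 0.199, 0.98, 0.0]
force: [0.7, -0.9, -1.3]
grip_width: 0.13
```

```bash
python3 st.py
```

```text
12.3 [493.97 170.18  77.34] F tool [-0.97 -0.61  1.34] tq [-0.01  0.03 -0.06] G tool [-100.74   -0.98   17.38] axis 0.03 tilt [-0.  0. -1.] 0.13027521552522267
```

```bash
python3 - <<'E'
from h import *
s=readout.sense();w=cams.capture('wrist')[:,:,::-1];cv2.imwrite('pics/w9.png',w);np.save('w9s.npy',s,allow_pickle=True)
cv2.imwrite('pics/c9.png',cv2.resize(w[220:320,240:400],None,fx=5,fy=5,interpolation=cv2.INTER_NEAREST))
E
```

```text
(no output)
```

View pics/c9.png

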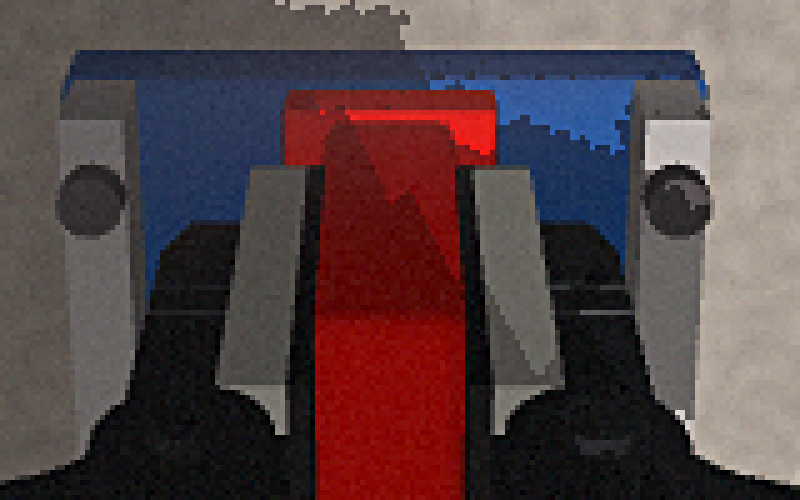

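Request:
carry_out --steps '[0, -0.07, 0.2, 0, 0, 0, -1, 0, 0, 0.15, 0, 0, 0, -1, 0, 0, 0, 0, 0, 0, -1, 0, 0, 0, 0, 0, 0, -1]'

```text
time_s: 12.68
eef_pos: [493.6, 169.5, 73.6]
ee_rot: [-0.0, 0.199, 0.98, -0.0]
force: [-0.8, -0.3, -0.8]
grip_width: 0.126
```

```bash
python3 st.py
```

```text
12.6833 [493.6  169.53  73.63] F tool [ 0.61 -0.61  0.76] tq [ 0.05 -0.05 -0.1 ] G tool [-100.83   -0.23   13.64] axis 0.03 tilt [ 3.e-04 -2.e-04 -1.e+00] 0.12631566332145225
```

Request:
carry_out --steps '[0, 0, 0.1, 0, 0, 0, -1, 0, 0, 0, 0, 0, 0, -1, 0, 0, 0, 0, 0, 0, -1]'

```text
time_s: 12.93
eef_pos: [493.7, 169.6, 72.8]
ee_rot: [-0.0, 0.199, 0.98, -0.0]
force: [-1.0, 0.1, -0.4]
grip_width: 0.132
```

```bash
python3 st.py
```

```text
12.9333 [493.66 169.55  72.77] F tool [ 0.94 -0.25  0.4 ] tq [0.03 0.03 0.  ] G tool [-100.78   -0.29   12.8 ] axis 0.03 tilt [ 1.e-04 -0.e+00 -1.e+00] 0.1315069617565719
```

Request:
carry_out --steps '[0, 0, 0.1, 0, 0, 0, -1, 0, 0, 0, 0, 0, 0, -1, 0, 0, 0, 0, 0, 0, -1]'

```text
time_s: 13.18
eef_pos: [493.7, 169.6, 71.8]
ee_rot: [-0.0, 0.199, 0.98, 0.0]
force: [0.6, 1.0, -1.8]
grip_width: 0.134
```

```bash
python3 st.py
```

```text
13.1833 [493.69 169.57  71.77] F tool [-0.18  1.17  1.77] tq [0.03 0.01 0.02] G tool [-100.76   -0.31   11.81] axis 0.03 tilt [ 0.  0. -1.] 0.1340449427906535
```

Request:
carry_out --steps '[0, 0, 0.05, 0, 0, 0, -1, 0, 0, 0, 0, 0, 0, -1, 0, 0, 0, 0, 0, 0, -1]'

```text
time_s: 13.43
eef_pos: [493.7, 169.5, 71.3]
ee_rot: [-0.0, 0.199, 0.98, -0.0]
force: [-0.7, -0.2, -0.5]
grip_width: 0.13
```

```bash
python3 st.py
```

```text
13.4333 [493.68 169.54  71.28] F tool [ 0.52 -0.45  0.48] tq [ 0.03  0.03 -0.01] G tool [-100.76   -0.28   11.32] axis 0.03 tilt [ 0. -0. -1.] 0.13022594045540323
```

Request:
carry_out --steps '[0, 0, 0.05, 0, 0, 0, -1, 0, 0, 0, 0, 0, 0, -1, 0, 0, 0, 0, 0, 0, -1]'

```text
time_s: 13.68
eef_pos: [493.8, 169.5, 71.0]
ee_rot: [0.0, 0.199, 0.98, 0.0]
force: [0.7, 1.1, 0.6]
grip_width: 0.127
```

```bash
python3 st.py
```

```text
13.6833 [493.85 169.54  70.96] F tool [-0.16  1.28 -0.56] tq [-0.05 -0.04  0.02] G tool [-100.6    -0.35   11.04] axis 0.03 tilt [-5.e-04  2.e-04 -1.e+00] 0.12736283765893816
```

Request:
carry_out --steps '[0, 0, 0.05, 0, 0, 0, -1, 0, 0, 0, 0, 0, 0, -1, 0, 0, 0, 0, 0, 0, -1]'

```text
time_s: 13.93
eef_pos: [494.0, 169.5, 70.7]
ee_rot: [0.001, 0.199, 0.98, 0.0]
force: [-0.7, -0.2, 4.1]
grip_width: 0.132
```

```bash
python3 st.py
```

```text
13.9333 [494.04 169.51  70.66] F tool [ 0.54 -0.47 -4.07] tq [-0.23 -0.14 -0.07] G tool [-100.4   -0.4   10.8] axis 0.03 tilt [-1.e-03  4.e-04 -1.e+00] 0.132497724729231
```

Request:
carry_out --steps '[0, -0.03, -0.2, 0, 0, 0, -1, -0.5, 0, 0, 0, 0, 0, -1, -0.7, 0, 0, 0, 0, 0, -1, -0.7, 0, 0, 0, 0, 0, -1, -0.7, 0, 0, 0, 0, 0, -1, -0.5, 0, 0, 0, 0, 0, -1, 0, 0, 0, 0, 0, 0, -1, 0, 0, 0, 0, 0, 0, -1]'

```text
time_s: 14.6
eef_pos: [522.2, 157.1, 72.1]
ee_rot: [-0.0, 0.199, 0.98, -0.0]
force: [0.3, -0.2, -1.0]
grip_width: 0.128
```

```bash
python3 st.py; python3 - <<'E'
from h import *
w=cams.capture('wrist')[:,:,::-1]
S=cams.capture('side')[:,:,::-1];t=cams.capture('top')[:,:,::-1]
a=[cv2.resize(S[190:280,220:320],None,fx=4,fy=4,interpolation=cv2.INTER_CUBIC),cv2.resize(t[150:240,240:340],None,fx=4,fy=4,interpolation=cv2.INTER_CUBIC)]
cv2.imwrite('pics/s10.png',np.hstack(a));cv2.imwrite('pics/w10.png',w)
E
```

```text
14.6 [522.21 157.05  72.07] F tool [-0.34 -0.02  1.02] tq [ 0.02 -0.05 -0.01] G tool [-69.63   0.15  12.08] axis 0.01 tilt [ 4.e-04 -1.e-04 -1.e+00] 0.1280767604482122
```

View pics/s10.png

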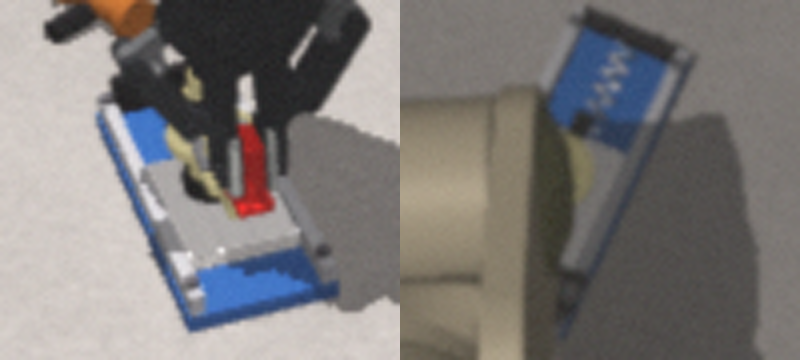

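View pics/w10.png

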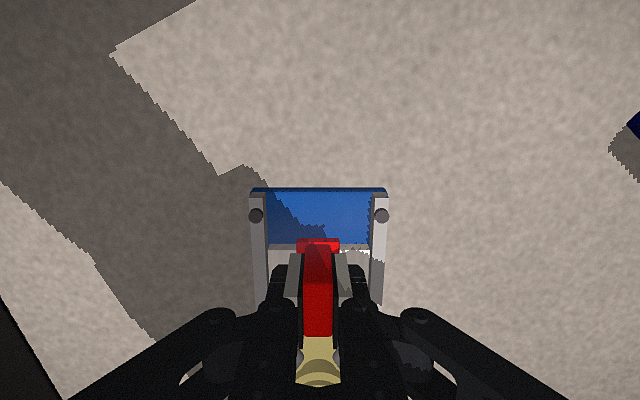

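Clip and fixture centres agree, at about 318 px each. I'll push in small steps and watch the force.

Request:
carry_out --steps '[-0.4, 0, 0, 0, 0, 0, -1, -0.4, 0, 0, 0, 0, 0, -1, 0, 0, 0, 0, 0, 0, -1]'

```text
time_s: 15.0
eef_pos: [530.1, 153.9, 72.4]
ee_rot: [0.0, 0.199, 0.98, 0.0]
force: [0.0, 0.2, -1.8]
grip_width: 0.129
```

```bash
python3 st.py
```

```text
15.0 [530.14 153.9   72.39] F tool [0.05 0.15 1.84] tq [ 0.09 -0.01  0.01] G tool [-6.108e+01 -5.000e-02  1.246e+01] axis 0.02 tilt [-4.e-04  3.e-04 -1.e+00] 0.12946574445937006
```

Request:
carry_out --steps '[-0.2, 0, 0, 0, 0, 0, -1, -0.2, 0, 0, 0, 0, 0, -1, 0, 0, 0, 0, 0, 0, -1]'

```text
time_s: 15.25
eef_pos: [533.2, 152.6, 72.2]
ee_rot: [-0.0, 0.199, 0.98, 0.0]
force: [-0.6, 1.2, -0.9]
grip_width: 0.129
```

```bash
python3 st.py
```

```text
15.25 [533.19 152.58  72.18] F tool [0.99 0.87 0.89] tq [0.25 0.3  0.  ] G tool [-5.778e+01 -4.000e-02  1.218e+01] axis 0.03 tilt [ 6.e-04 -0.e+00 -1.e+00] 0.12860246283720828
```

Request:
carry_out --steps '[-0.2, 0, 0, 0, 0, 0, -1, -0.2, 0, 0, 0, 0, 0, -1, 0, 0, 0, 0, 0, 0, -1]'

```text
time_s: 15.5
eef_pos: [536.8, 151.0, 72.1]
ee_rot: [-0.0, 0.199, 0.98, 0.0]
force: [-3.1, 2.9, -1.1]
grip_width: 0.131
```

```bash
python3 st.py
```

```text
15.5 [536.76 151.03  72.13] F tool [3.99 1.46 1.12] tq [0.46 0.54 0.06] G tool [-53.89   0.    12.12] axis 0.03 tilt [ 9.e-04 -1.e-04 -1.e+00] 0.1307117935330452
```

Request:
carry_out --steps '[-0.2, 0, 0, 0, 0, 0, -1, -0.2, 0, 0, 0, 0, 0, -1, 0, 0, 0, 0, 0, 0, -1]'

```text
time_s: 15.75
eef_pos: [540.1, 149.6, 72.1]
ee_rot: [-0.001, 0.199, 0.98, 0.0]
force: [-5.0, 3.5, -0.1]
grip_width: 0.131
```

```bash
python3 st.py
```

```text
15.75 [540.14 149.58  72.08] F tool [5.96 1.26 0.1 ] tq [0.59 0.83 0.02] G tool [-5.022e+01  2.000e-02  1.204e+01] axis 0.03 tilt [ 1.6e-03 -3.0e-04 -1.0e+00] 0.1309542690807849
```

Request:
carry_out --steps '[-0.2, 0, 0, 0, 0, 0, -1, -0.2, 0, 0, 0, 0, 0, -1, 0, 0, 0, 0, 0, 0, -1]'

```text
time_s: 16.0
eef_pos: [543.3, 148.1, 71.8]
ee_rot: [-0.001, 0.199, 0.98, -0.0]
force: [-5.2, 3.8, -0.3]
grip_width: 0.13
```

```bash
python3 st.py
```

```text
16.0 [543.32 148.12  71.81] F tool [6.26 1.44 0.34] tq [0.67 1.1  0.03] G tool [-46.73   0.14  11.71] axis 0.03 tilt [ 2.9e-03 -7.0e-04 -1.0e+00] 0.12960086663087958
```

Request:
carry_out --steps '[-0.2, 0, 0, 0, 0, 0, -1, -0.2, 0, 0, 0, 0, 0, -1, 0, 0, 0, 0, 0, 0, -1]'

```text
time_s: 16.25
eef_pos: [546.6, 146.7, 71.6]
ee_rot: [-0.002, 0.199, 0.98, -0.0]
force: [-7.9, 5.2, -0.9]
grip_width: 0.136
```

```bash
python3 st.py
```

```text
16.25 [546.56 146.71  71.58] F tool [9.36 1.74 0.96] tq [0.81 1.37 0.02] G tool [-43.22   0.18  11.44] axis 0.03 tilt [ 0.0041 -0.0011 -1.    ] 0.13611264095232622
```

Request:
carry_out --steps '[-0.2, 0, 0, 0, 0, 0, -1, -0.2, 0, 0, 0, 0, 0, -1, 0, 0, 0, 0, 0, 0, -1]'

```text
time_s: 16.5
eef_pos: [550.3, 145.2, 71.6]
ee_rot: [-0.002, 0.199, 0.98, -0.0]
force: [-6.2, 4.0, -1.2]
grip_width: 0.13
```

```bash
python3 st.py;python3 - <<'E'
from h import *
w=cams.capture('wrist')[:,:,::-1]
S=cams.capture('side')[:,:,::-1];
cv2.imwrite('pics/s11.png',np.hstack([cv2.resize(S[190:280,220:320],None,fx=4,fy=4,interpolation=cv2.INTER_CUBIC),cv2.resize(w[180:400,220:420],None,fx=1.636364,fy=1.636364)]))
E
```

```text
16.5 [550.32 145.17  71.64] F tool [7.25 1.33 1.2 ] tq [0.75 1.13 0.1 ] G tool [-39.15   0.13  11.53] axis 0.04 tilt [ 0.0039 -0.001  -1.    ] 0.13046832495566402
```

View pics/s11.png

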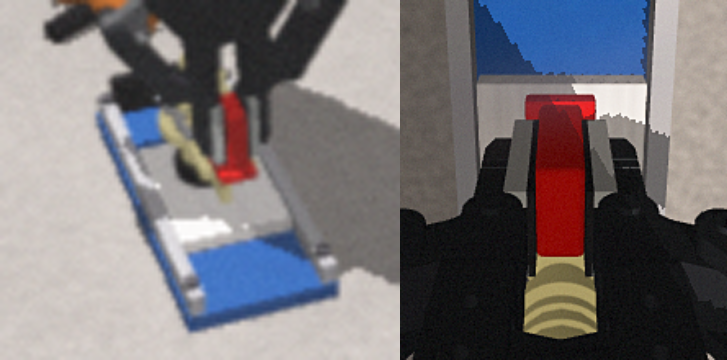

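Request:
carry_out --steps '[-0.15, 0, 0, 0, 0, 0, -1, -0.15, 0, 0, 0, 0, 0, -1, 0, 0, 0, 0, 0, 0, -1]'

```text
time_s: 16.85
eef_pos: [554.2, 143.6, 72.1]
ee_rot: [-0.001, 0.199, 0.98, -0.0]
force: [-4.3, 1.3, 0.2]
grip_width: 0.128
```

```bash
python3 st.py
```

```text
16.85 [554.17 143.56  72.1 ] F tool [ 4.43 -0.45 -0.17] tq [0.48 0.86 0.03] G tool [-34.94   0.11  12.1 ] axis 0.02 tilt [ 1.1e-03 -3.0e-04 -1.0e+00] 0.1281005500587019
```

Request:
carry_out --steps '[-0.15, 0, 0, 0, 0, 0, -1, -0.1, 0, 0, 0, 0, 0, -1, 0, 0, 0, 0, 0, 0, -1]'

```text
time_s: 17.1
eef_pos: [556.3, 142.7, 72.1]
ee_rot: [-0.001, 0.199, 0.98, -0.0]
force: [-6.1, 3.3, 1.1]
grip_width: 0.135
```

```bash
python3 st.py
```

```text
17.1 [556.25 142.7   72.11] F tool [ 6.93  0.69 -1.05] tq [0.51 1.01 0.02] G tool [-32.7    0.09  12.1 ] axis 0.03 tilt [ 1.6e-03 -4.0e-04 -1.0e+00] 0.1347765390210994
```

Request:
carry_out --steps '[-0.2, 0, 0, 0, 0, 0, -1, -0.2, 0, 0, 0, 0, 0, -1, 0, 0, 0, 0, 0, 0, -1, 0, 0, 0, 0, 0, 0, -1]'

```text
time_s: 17.43
eef_pos: [559.6, 141.3, 72.1]
ee_rot: [-0.001, 0.199, 0.98, -0.0]
force: [-7.5, 4.1, 1.2]
grip_width: 0.134
```

```bash
python3 st.py
```

```text
17.4333 [559.6  141.29  72.12] F tool [ 8.48  0.84 -1.15] tq [0.64 1.26 0.02] G tool [-29.07   0.09  12.09] axis 0.03 tilt [ 2.4e-03 -5.0e-04 -1.0e+00] 0.1343748668299347
```

Request:
carry_out --steps '[0.3, 0, 0, 0, 0, 0, -1, 0.5, 0, 0, 0, 0, 0, -1, 0.4, 0, 0, 0, 0, 0, -1, 0, 0, 0, 0, 0, 0, -1, 0, 0, 0, 0, 0, 0, -1]'

```text
time_s: 17.85
eef_pos: [549.3, 145.7, 72.3]
ee_rot: [-0.0, 0.199, 0.98, -0.0]
force: [-2.2, 1.2, -2.8]
grip_width: 0.13
```

```bash
python3 st.py
```

```text
17.85 [549.26 145.67  72.31] F tool [2.49 0.26 2.84] tq [ 0.27  0.59 -0.02] G tool [-40.27   0.07  12.35] axis 0.03 tilt [ 0.e+00 -2.e-04 -1.e+00] 0.13019680936294745
```

Past the snap, the force follows travel at about 500 N/m, so the clip is seated against its stop wire. I'll relax the spring, set the clip down on the groove floor, and look before releasing.

Request:
carry_out --steps '[0.3, 0, 0, 0, 0, 0, -1, 0.2, 0, 0, 0, 0, 0, -1, 0, 0, 0.05, 0, 0, 0, -1, 0, 0, 0.05, 0, 0, 0, -1, 0, 0, 0, 0, 0, 0, -1, 0, 0, 0, 0, 0, 0, -1]'

```text
time_s: 18.35
eef_pos: [545.0, 147.6, 71.4]
ee_rot: [0.0, 0.199, 0.98, 0.0]
force: [-0.4, 1.4, -0.8]
grip_width: 0.132
```

```bash
python3 st.py
```

```text
18.35 [544.98 147.61  71.4 ] F tool [0.93 1.11 0.76] tq [0.05 0.13 0.03] G tool [-44.96  -0.05  11.47] axis 0.02 tilt [-6.e-04  3.e-04 -1.e+00] 0.1315060519222465
```

Request:
carry_out --steps '[0, 0, 0, 0, 0, 0, -0.6, 0, 0, 0, 0, 0, 0, -0.3, 0, 0, 0, 0, 0, 0, 0, 0, 0, 0, 0, 0, 0, 0, 0, 0, -0.3, 0, 0, 0, 0.2, 0, 0, -1, 0, 0, 0, 0.3, 0, 0, -1.5, 0, 0, 0, 0.3, 0, 0, -1.5, 0, 0, 0, 0.3, 0, 0, -1.5, 0, 0, 0, 0.3, 0, 0, -1.5, 0, 0, 0, 0.3, -0.7, 0, -1.5, 0, 0, 0, 0.3, -1.5, 0, -1.5, 0, 0, 0, 0.3, -1.5, 0, -1, 0, 0, 0, 0.3, -1.5, 0, 0, 0, 0, 0, 0.3, -1.5, 0, 0, 0, 0, 0, 0.3, -1, 0, 0, 0, 0, 0, 0.3, 0, 0, 0, 0, 0, 0, 0.3, 0, 0, 0, 0, 0, 0, 0.3]'

```text
time_s: 19.85
eef_pos: [615.5, 117.7, 184.7]
ee_rot: [0.0, 0.199, 0.98, 0.0]
force: [-0.1, 0.6, -0.6]
grip_width: 0.646
```

```bash
python3 st.py; python3 - <<'E'
from h import *
s=readout.sense();w=cams.capture('wrist')[:,:,::-1];cv2.imwrite('pics/w12.png',w);np.save('w12s.npy',s,allow_pickle=True)
cv2.imwrite('pics/c12.png',cv2.resize(w[60:220,260:380],None,fx=3.7,fy=3.7,interpolation=cv2.INTER_NEAREST))
S=cams.capture('side')[:,:,::-1]
cv2.imwrite('pics/s12.png',cv2.resize(S[180:280,220:330],None,fx=5,fy=5,interpolation=cv2.INTER_CUBIC))
E
```

```text
19.85 [615.51 117.66 184.69] F tool [0.35 0.45 0.6 ] tq [-0.   -0.05  0.02] G tool [3.1670e+01 5.0000e-02 1.2472e+02] axis 0.01 tilt [-1.e-04  1.e-04 -1.e+00] 0.6460898061225615
```

View pics/w12.png

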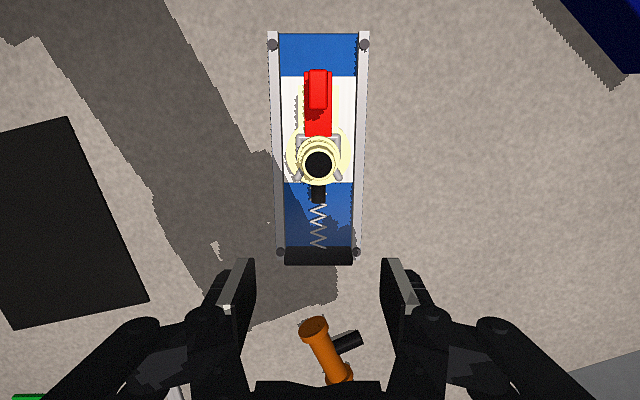

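View pics/c12.png

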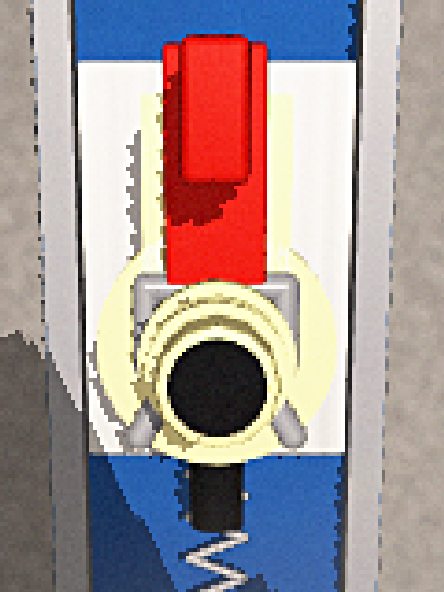

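View pics/s12.png

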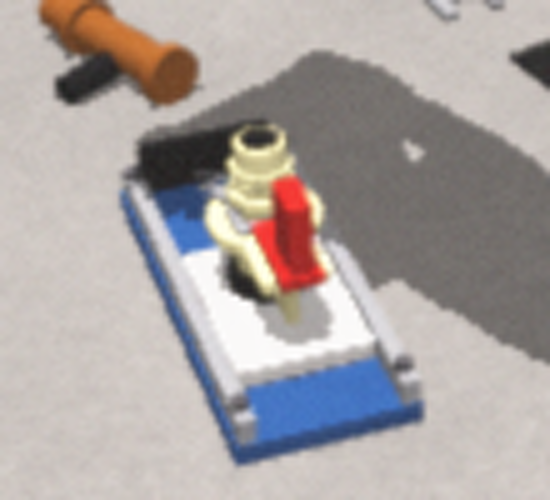

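The clip sits on the valve with its jaw tips past the shaft, and both tips are visible in front at crop (140,437) and (292,437). I'll check the seating by numbers.

```bash
python3 - <<'E'
from h import *
s=np.load('w12s.npy',allow_pickle=True).item();R=q2R(s['ee_rot'])
f=lambda x,y:(260+x/3.7,60+y/3.7)
def T(n,p,z): print(n,(R.T@(onz('wrist',p,z,s)-s['eef_pos'])).round(1))
T('plate backL',f(163,46),66);T('plate backR',f(268,46),66);T('plate frontL',f(167,284),66);T('plate frontR',f(267,284),66)
T('tipL',f(136,447),63);T('tipR',f(295,447),63);T('bore',f(217,388),99);T('tongue end',f(217,94),60);T('flangeL',f(97,365),60);T('flangeR',f(337,365),60);T('flange front',f(217,464),60)
E
```

```text
plate backL [ 89.9  -9.8 118.7]
plate backR [ 89.8  10.1 118.7]
plate frontL [ 45.1  -9.6 118.7]
plate frontR [ 45.1  10.5 118.7]
tipL [ 10.6 -16.6 121.7]
tipR [ 10.5  16.9 121.7]
bore [31.1  0.4 85.7]
tongue end [ 81.2   0.5 124.7]
flangeL [ 27.5 -24.6 124.7]
flangeR [ 27.4  25.5 124.7]
flange front [  6.    0.5 124.7]
```

```bash
python3 - <<'E'
from rig import readout,finish_job
print(readout.sense()['time_s'],readout.sense()['force']);print(finish_job())
E
```

```text
19.95 [-0.1406654   0.40211332 -0.64593361]
the job is handed in; nothing more can be done
None
```

I gripped the red-tabbed clip by its tab and pushed it into the valve groove from the tongue side until it snapped. I then eased the spring, let go and moved the arm clear. The job was handed in at about 20 s; it reported no verdict.

- **Push:** the force peaked at about 9.4 N, fell to about 4.4 N at the snap, then rose at the sled spring's 500 N/m. By force and position, the sled never went past about 19 mm, against the 32 mm limit.
- **Seating:** in the last wrist picture, the clip's origin measured three ways is within about 1.2 mm of the groove axis. The plate front gave 0.0, the tips 0.6 and the plate back 1.2 mm. The last two exceed the 0.5 mm play, which I put down to pixel error. Both jaw tips lie past the shaft and the sled is back at rest.
- **Mistake:** a crop-offset slip of mine first sent the arm, at 230 mm height, over the spray can; nothing was touched. The other things on the bench were not handled.

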